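# Funnel mixing balls into a paint jar

### The arm

A 6-joint arm with a two-finger parallel gripper is mounted at the origin on the work surface. World frame = base frame: x ahead of the robot, y to its left, z up, the work surface at z = 0. Lengths are in mm, angles in rad, forces in N, time in s.
With the tool pointing down it reaches from about 275 to 875 mm from the base axis. Payload 12.5 kg.
Tool frame: the origin (TCP) lies at the very end of the fingers, on their centre line; the grasp point (between the pads) lies 19 mm behind it (manip.pinch_z is the distance from the TCP to the grasp point, in mm); z points along the fingers, y is the line along which they close (so a half turn about z gives the same grasp; the last joint's range is limited). The gripper opens to 85 mm and grips with 20 to 120 N. Pads are 22 mm wide; open, the fingers measure 114 mm over their backs; the gripper's body (76 mm by 85 mm) begins 54 mm behind the grasp point. The pads swing forward as they close: fully open they stand 13 mm farther back than shut.
Start: joints at [-1.379, 0.351, 1.652, -0, 1.139, -0.085], TCP at [150.323, -529.044, 231.29] pointing down, gripper open.
Joint ranges: [-2.75, 2.75], [-0.79, 2.1], [0.01, 2.65], [-1.57, 4.71], [0.07, 3.14], [-2.87, 2.87]. Speed limits (rad/s): [2.22, 2.22, 2.79, 3.14, 3.14, 3.14].

### API

Orientations are given as a unit quaternion [w, x, y, z].
In Python, from rig import manip, camera, camera_model, masks_of gives the robot as it stands. Calls block until the motion is done:
- manip.move_pose(position, orientation): joint-space move of the TCP to a pose.
- manip.servo_line(position, orientation=None, speed=150, contact_N=None): straight line of the TCP; orientation=None keeps the orientation; speed is the mean speed in mm/s. With contact_N (N) it stops when the force on the tool has changed by that much, and returns True; else False.
- manip.movej(angles): joint-space move.
- manip.grip(opening): opening from 0.0 (shut) to 1.0 (fully open); the grip force is fixed at half the most; returns when the fingers have stopped.
- manip.sleep(seconds).
- manip.ik(position, orientation): joint angles nearest the present ones, or None.
- manip.get_state(): the state.
- camera(name): name is "scene" or "top" or "wrist"; returns the picture (480x640x3 uint8, red, green, blue); there is no depth.
- camera_model(name): a dict with "fx", "fy", "cx", "cy" (pixels), "xyz" and "orientation" of the camera in the world. Camera axes: x right, y up, looking along -z (the intrinsics and any distortion apply to the point x, -y, -z); pixel columns grow to the right and rows downward; lengths in mm; the calibration is good to about 2 mm. A picture is of the moment at which its call begins: read the wrist's pose just before it. camera_model takes no time and is no camera call; for the wrist camera it gives the pose at the moment of the call.
A pose or a line that the arm cannot do raises manip.MotionError and nothing moves.
- manip.sign_off(): hands the job in; it is judged then, once.
Trained networks look in the newest picture that a camera, given by its name, has taken for a name from the list of things; names that differ only in an ending like _2 or _b are one class to them, and where a whole thing is asked for, a point or a joint stands for the part that bears it (a point fixed in the world has none). Each returns a list of dicts, best first, with "conf" (0 to 1); they miss things now and then, are a little off and sometimes report something else, mostly with a low value. They report only what shows in the picture. A call takes as long as a camera call. They do not tell look-alikes from the thing itself.
- masks_of(camera, label): "mask" (480x640 bool, what is visible of it) and "uv" ([column, row] in pixels, amid what is visible of it).
The state is a dict: "clock": time; "joints": joint angles; "dq": joint speeds; "tau": joint torques, N m; "ee_pos": TCP position; "ee_rot": TCP orientation; "ft_force": force on the tool from outside, world axes, zero at the start; "torque": the same for the moment, N m; "finger_gap": opening from 0.0 (shut) to 1.0 (fully open); "grip_force": force on a finger pad.
Only numpy, scipy, OpenCV 4.12 (cv2) and the standard library are available. Lean on these libraries where they do the work, as an engineer would, in place of code of your own. Each camera call takes 0.05 s, during which the arm holds its last target. There are 200 camera calls.

### The job

Take the funnel out of the wooden stand and set it upright, spout down, in the mouth of the white jar, and let go of it. Then lift the metal pouring tray and tip its six steel mixing balls through the funnel so that all of them drop into the jar. Finally set the empty tray back down flat on the bench, leaving the jar standing with the funnel in it, and leave the lidded tub, the brush and the clay saucer where they are.

Things in the scene. Friction and masses are not known exactly. Their poses are not given: they have to be found in the camera images.
- jar: Loose white plastic jar, upright, open at the top, empty, 350 g. 115 mm high; body 72 mm in diameter up to 78 mm, shoulder to 92 mm, then a neck of 56 mm outer and 48 mm inner diameter. Origin: centre of its underside; z up along its axis.
- jar_mouth (a point): Centre of the jar's open mouth, level with its rim, 115 mm above the jar's underside.
- stand: Fixed light wood block 100 x 100 mm, 50 mm high, with a round upright blind hole 49 mm wide and 44 mm deep in the middle of its top, in which the funnel stands at the start. Origin: centre of its underside.
- funnel: Loose grey plastic funnel, 80 g. Origin: centre of the spout end; z up its axis. Spout 36 to 37 mm outer diameter, 30 mm long; then a 45 degree cone to the rim, 106 mm wide, 64.5 mm up; wall 2.2 mm, bore 32 mm. A grip tab stands on the rim at its -x side. Seated, the cone rests on the edge of the stand's hole or the jar's rim, the origin about 36 mm below that edge.
- funnel_tab (a point): Grip point of the tab, 70 mm from the funnel's axis in its -x direction, 66.5 mm above its origin. The tab is an upright block 12 mm thick (along the funnel's y), from 51 to 81 mm off the axis and from 37.5 to 79.5 mm above the origin: grasp it from above, fingers closing along the funnel's y.
- funnel_mouth (a point): Centre of the funnel's wide mouth, level with its rim, 64.5 mm above its origin.
- tray: Loose aluminium pouring tray, about 150 g, with six balls. Origin on its underside; z up; pouring nose to -x. Flat part x -25 to +50 mm, 50 mm wide outside (y), walls 36 mm high, 3 mm thick, floor 3 mm. Then the floor rises 23.6 degrees to the open lip (44 mm wide inside) at x -80 mm, nose walls rising 18 mm above it. Nose-down tilt over 24 degrees starts the balls rolling, 50 to 60 empties it.
- tray_grip (a point): Grip point of the tray, between its two long walls, at x = 10 mm, y = 0, 24 mm above its underside: grasp it from above over both walls, 50 mm wide, fingers closing along the tray's y.
- tray_lip (a point): Middle of the tray's pouring lip (upper face of the floor at the open end), at x = -80 mm, z = 27 mm in the tray's frame.
- ball0_center (a point): Centre of a steel mixing ball, 14 mm in diameter, 11 g; at the start it lies loose on the tray's floor.
- ball1_center (a point): Centre of a steel mixing ball, 14 mm in diameter, 11 g; at the start it lies loose on the tray's floor.
- ball2_center (a point): Centre of a steel mixing ball, 14 mm in diameter, 11 g; at the start it lies loose on the tray's floor.
- ball3_center (a point): Centre of a steel mixing ball, 14 mm in diameter, 11 g; at the start it lies loose on the tray's floor.
- ball4_center (a point): Centre of a steel mixing ball, 14 mm in diameter, 11 g; at the start it lies loose on the tray's floor.
- ball5_center (a point): Centre of a steel mixing ball, 14 mm in diameter, 11 g; at the start it lies loose on the tray's floor.
- tub: Bystander: clear box-shaped paint tub with lid, 81 x 111 mm, 69 mm high, 450 g. Origin: centre of its underside.
- brush: Bystander: paint brush lying on the bench. Origin: its underside.
- saucer: Bystander: round clay saucer, 150 mm in diameter, 28 mm high. Origin: centre of its underside.
There are look-alikes about, which are no part of the job. Leave any pink or yellow look-alike of the funnel alone.

How it is judged (in metres and radians):
On the way, in this order (a step that is already met when the one before it is completed fails the run):
1. the funnel sits upright in the mouth of the standing jar and has been let go (horizontal distance between funnel and jar below 0.012 m and z of funnel in the frame of jar between 0.06 and 0.086 m and angle between funnel's own z axis and vertical below 0.2 rad and angle between jar's own z axis and vertical below 0.12 rad and contact force between the fingers and funnel below 0.1 N), for 0.2 s.
2. the tray is tipped nose down with its lip over the funnel (angle between tray's own z axis and vertical above 0.35 rad and horizontal distance between tray_lip and funnel_mouth below 0.055 m and z of tray_lip in the frame of funnel above 0.04 m).
3. all six balls have dropped into the jar (horizontal distance between each of ball0_center, ball1_center, ball2_center, ball3_center, ball4_center, ball5_center and jar below 0.032 m and z of ball0_center in the frame of jar between 0.003 and 0.068 m and z of ball1_center in the frame of jar between 0.003 and 0.068 m and z of ball2_center in the frame of jar between 0.003 and 0.068 m and z of ball3_center in the frame of jar between 0.003 and 0.068 m and z of ball4_center in the frame of jar between 0.003 and 0.068 m and z of ball5_center in the frame of jar between 0.003 and 0.068 m), for 0.2 s.
At the end, for the whole second after the job is handed in: All six balls lie in the jar's body (centres below 68 mm); the jar is upright (7 degrees) with the funnel seated in its mouth (within 12 mm of its axis, spout end 60 to 86 mm above the jar's underside, tilt under 11 degrees); the tray stands flat on the bench (6 mm, 3.4 degrees); all at rest (all of step 3 and horizontal distance between funnel and jar below 0.012 m and z of funnel in the frame of jar between 0.06 and 0.086 m and angle between funnel's own z axis and vertical below 0.2 rad and angle between jar's own z axis and vertical below 0.12 rad and angle between tray's own z axis and vertical below 0.06 rad and height (world z) of tray between -0.006 and 0.006 m and linear speed of each of tray, funnel, jar below 0.02 m/s); the robot touches nothing.
It fails at once if the tub is moved by more than 25 mm (distance of tub from where it was at the start of the episode above 0.025 m).
It fails at once if the brush is moved by more than 25 mm (distance of brush from where it was at the start of the episode above 0.025 m).
It fails at once if the saucer is moved by more than 25 mm (distance of saucer from where it was at the start of the episode above 0.025 m).
It also fails if it takes over 72 s, if anything falls off the work surface, if the arm or the gripper's body presses on something with over 40 N, if the wrist force passes 120 N, or if a joint passes its speed limit or range.

## Working session

There is one attempt and no reset: what is moved stays moved. The work goes in short steps, each a Python script; the robot and the scene stay as the last script left them, time stands still between calls to the robot, and variables do not carry over. Pictures are saved under pics/ and viewed, at most 12 in all, crops included, and the job is handed in when it is done.

```bash
ls; mkdir -p pics
python3 - <<'E'
from rig import manip,camera,camera_model,masks_of
import cv2,numpy as np
for c in("scene","top"):
    im=camera(c); cv2.imwrite(f"pics/{c}0.png",im[:,:,::-1]); print(c,camera_model(c))
    for l in("jar","stand","funnel","funnel_tab","tray","tub","brush","saucer"):
        for d in masks_of(c,l)[:3]:
            ys,xs=np.nonzero(d["mask"]); print(l,round(d["conf"],2),np.round(d["uv"]),(xs.min(),xs.max(),ys.min(),ys.max()) if len(xs) else None)
print(manip.get_state())
E
```

```text
pics
scene {'fx': 573.0296837722369, 'fy': 573.0296837722369, 'cx': 327.17099361387375, 'cy': 239.19401718175848, 'xyz': array([1151.09812629, -634.50274446,  719.97497761]), 'orientation': array([0.82254474, 0.42681248, 0.17775015, 0.33114368])}
jar 0.72 [433. 203.] (np.int64(413), np.int64(449), np.int64(172), np.int64(231))
stand 0.9 [184. 354.] (np.int64(138), np.int64(226), np.int64(323), np.int64(385))
stand 0.64 [386. 330.] (np.int64(344), np.int64(444), np.int64(301), np.int64(365))
funnel 0.67 [179. 321.] (np.int64(146), np.int64(209), np.int64(294), np.int64(343))
funnel 0.67 [222. 413.] (np.int64(189), np.int64(266), np.int64(388), np.int64(455))
funnel 0.6 [116. 286.] (np.int64(86), np.int64(147), np.int64(260), np.int64(329))
funnel_tab 0.95 [176. 319.] (np.int64(145), np.int64(209), np.int64(292), np.int64(342))
funnel_tab 0.95 [224. 414.] (np.int64(189), np.int64(266), np.int64(388), np.int64(455))
funnel_tab 0.85 [214. 254.] (np.int64(190), np.int64(240), np.int64(238), np.int64(281))
tray 0.67 [303. 276.] (np.int64(272), np.int64(334), np.int64(247), np.int64(302))
t
[... 1753 characters left out ...]
nt64(190))
{'clock': 0.9, 'joints': array([-1.37860153e+00,  3.50691574e-01,  1.65182124e+00, -5.58533464e-05,
        1.13912952e+00, -8.46095584e-02]), 'dq': array([-0.00108814, -0.00073037,  0.00044636,  0.00018132, -0.00017932,
       -0.00110109]), 'tau': array([-2.03814619e-03, -5.06030953e+01, -2.91642308e+01, -1.49951716e-04,
        6.57149940e-04, -2.06861591e-05]), 'ee_pos': array([ 150.3059009 , -529.02903349,  231.28609289]), 'ee_rot': array([-2.34411795e-05,  9.90436085e-01,  1.37972319e-01, -2.66635819e-05]), 'ft_force': array([ 0.46425238, -0.75429576,  0.3443421 ]), 'torque': array([-0.06896318, -0.0411487 , -0.03392979]), 'grip_force': 0.0, 'finger_gap': 0.9985612698970286}
```

View pics/top0.png

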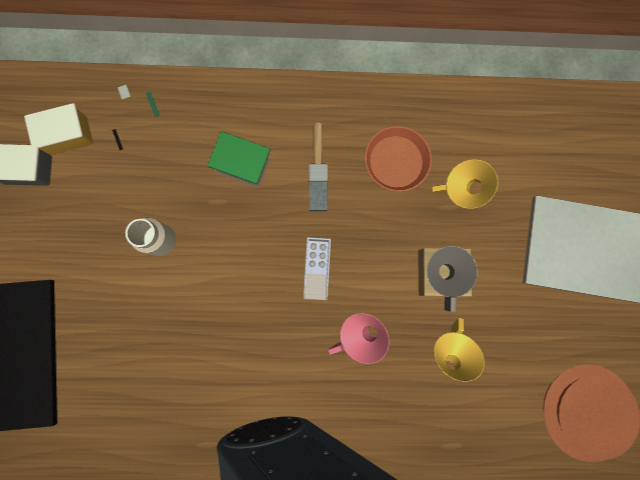

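View pics/scene0.png

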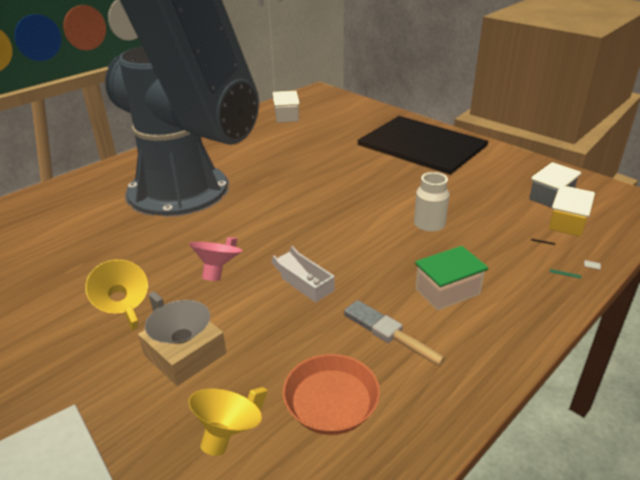

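The grey funnel sits in the wood stand at top (452,272), with its tab at (450,304). The pink one at (364,338) and the yellow ones at (471,184) and (459,355) stand free, so they are look-alikes. The jar is at (145,235) and the tray at (317,268), nose pointing down in the image. Next I'll fit models to the masks from both cameras.

```bash
cat > h.py <<'E'
import numpy as np,cv2
from scipy.optimize import minimize
from scipy.spatial.transform import Rotation as R
from rig import manip,camera,camera_model,masks_of
def proj(m,P):
    w,x,y,z=m["orientation"]; p=R.from_quat([x,y,z,w]).inv().apply(np.asarray(P,float)-m["xyz"])
    return np.c_[m["cx"]+m["fx"]*p[:,0]/-p[:,2], m["cy"]-m["fy"]*p[:,1]/-p[:,2]]
def ray(m,uv,z):
    w,x,y,q=m["orientation"]; d=R.from_quat([x,y,q,w]).apply([(uv[0]-m["cx"])/m["fx"],-(uv[1]-m["cy"])/m["fy"],-1])
    return m["xyz"]+d*(z-m["xyz"][2])/d[2]
t=np.linspace(0,2*np.pi,40)
def ring(r,z): return np.c_[r*np.cos(t),r*np.sin(t),0*t+z]
def box(a,b,c,d,e,f): return np.array([[x,y,z] for x in(a,b) for y in(c,d) for z in(e,f)],float)
JAR=[np.r_[ring(36,0),ring(36,78)],np.r_[ring(36,78),ring(28,92)],np.r_[ring(28,92),ring(28,115)]]
FUN=[np.r_[ring(24,36),ring(53,64.5)],box(-81,-51,-6,6,37.5,79.5)]
TRAY=[box(-25,50,-25,25,0,36),np.r_[box(-25,-24,-25,25,0,36),[[-80,y,z] for y in(-25,25) for z in(24,45)]]]
def place(pc,x,y,yaw,z=0): return R.from_euler('z',yaw).apply(pc)+[x,y,z]
def sil(m,pieces,x,y,yaw,z=0):
    im=np.zeros((480,640),np.uint8)
    for pc in pieces: cv2.fillConvexPoly(im,cv2.convexHull(np.round(proj(m,place(pc,x,y,yaw,z))*16).astype(np.int32)),1,shift=4)
    return im>0
def fit(obs,pieces,x0,z=0):  # obs: list of (model,mask)
    c=lambda q:-np.mean([(lambda s:(s&k).sum()/(s|k).sum())(sil(m,pieces,q[0],q[1],q[2]/50,z)) for m,k in obs])
    s=np.array(x0,float)*[1,1,50]
    for _ in range(2):
        r=minimize(c,s,method="Nelder-Mead",options=dict(initial_simplex=s+np.r_[np.zeros((1,3)),np.diag([12,12,12.])])); s=r.x
    return r.x/[1,1,50],-r.fun
def mask(cam,label,uv):
    L=masks_of(cam,label); 
    L=[d for d in L if d["mask"].any()]
    d=min(L,key=lambda d:np.hypot(*(np.array(d["uv"])-uv)))
    return d["mask"].astype(bool)
def quat(yaw,pitchR=None):
    r=R.from_euler('z',yaw)*R.from_euler('x',np.pi)
    if pitchR is not None: r=pitchR*r
    x,y,z,w=r.as_quat(); return [w,x,y,z]
E
python3 - <<'E'
from h import *
im={c:camera(c) for c in("top","scene")}; M={c:camera_model(c) for c in im}
vis={c:im[c][:,:,::-1].copy() for c in im}
for n,l,P,uv,yaw,z,zc in(("fun","funnel",FUN,((454,273),(178,322)),0,14,78),("jar","jar",JAR,((148,235),(433,203)),0,0,115),("tray","tray",TRAY,((318,270),(303,276)),0,0,20)):
    ks=[mask("top",l,uv[0]),mask("scene",l,uv[1])]
    x0=ray(M["top"],uv[0],zc)[:2]
    for name,obs in(("both",list(zip([M["top"],M["scene"]],ks))),("top",[(M["top"],ks[0])]),("scene",[(M["scene"],ks[1])])):
        q,s=fit(obs,P,[*x0,yaw],z); print(n,name,q.round(2),round(s,3))
        if name=="both":
            for c in M:
                cs,_=cv2.findContours(sil(M[c],P,*q,z).astype(np.uint8),0,1); cv2.drawContours(vis[c],cs,-1,(0,255,0),1)
a=cv2.resize(vis["top"][200:320,110:490],None,fx=2,fy=2);b=cv2.resize(vis["scene"][165:385,130:460],None,fx=1.5,fy=1.5)
o=np.zeros((a.shape[0]+b.shape[0],760,3),np.uint8);o[:a.shape[0]]=a;o[a.shape[0]:,:b.shape[1]]=b;cv2.imwrite("pics/fit.png",o);print(o.shape)
E
```

```text
fun both [ 4.9164e+02 -3.1380e+02 -4.0000e-02] 0.89
fun top [ 4.9057e+02 -3.1311e+02 -2.0000e-02] 0.851
fun scene [ 4.9186e+02 -3.1347e+02 -4.0000e-02] 0.937
jar both [ 5.5100e+02  3.0836e+02 -4.0000e-02] 0.93
jar top [ 5.5098e+02  3.0629e+02 -1.3000e-01] 0.926
jar scene [ 5.5013e+02  3.1014e+02 -3.0000e-02] 0.947
tray both [ 5.0933e+02 -3.9030e+01 -4.0000e-02] 0.873
tray top [ 5.0929e+02 -3.9680e+01 -4.0000e-02] 0.858
tray scene [ 5.083e+02 -3.791e+01 -4.000e-02] 0.896
(570, 760, 3)
```

View pics/fit.png

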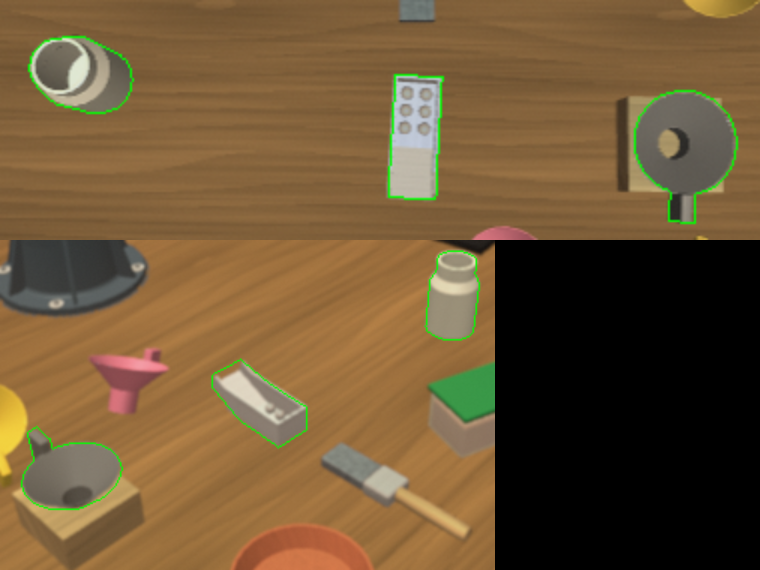

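The overlays match the grey funnel in the stand, the jar and the tray in both views, and the two cameras agree to about 3 mm. Before moving I'll check reachability for the whole plan.

```bash
cat >> h.py <<'E'
F=np.array([491.6,-313.6]);FY=-.04;J=np.array([550.5,308.7]);T=np.array([509.,-38.8]);TY=-.04
PY=np.arctan2(J[1],J[0])
def funtcp(fxy,yaw,fz):  # TCP with tab grasp for funnel origin pose
    p=place(np.array([[-70,0,66.5-19]]),*fxy,yaw,fz)[0]; return p,quat(yaw)
def traytcp(lip,yaw,tilt,grip=np.array([10,0,24.])): # lip: world position of lip; tilt nose(-x) down
    r=R.from_euler('z',yaw)*R.from_euler('y',-tilt)
    p=np.asarray(lip)+r.apply(grip+[0,0,-19]-np.array([-80,0,27]))
    x,y,z,w=(r*R.from_euler('x',np.pi)).as_quat(); return p,[w,x,y,z]
E
python3 - <<'E'
from h import *
S=manip.get_state()["joints"]
print(R.from_euler('y',-.9).apply([-1,0,0]))
for a in(funtcp(F,FY,14),funtcp(F,FY,170),funtcp(J,PY,180),funtcp(J,PY,75)): print(a[0].round(),manip.ik(*a))
p=place(np.array([[10,0,5.]]),*T,TY)[0]; print(p,manip.ik(p,quat(TY)))
u=np.array([np.cos(PY),np.sin(PY)])
for tl in(0,.4,.8,1.05):
  for h in (156,200):
    p,q=traytcp([*(J+25*u),h],PY,tl); print(tl,h,p.round(),manip.ik(p,q))
E
```

```text
[-0.62160997  0.         -0.78332691]
[ 422. -311.   62.] [-7.24078354e-01  5.47271488e-01  1.84563457e+00 -4.44089210e-16
  7.48686595e-01  8.86717973e-01]
[ 422. -311.  218.] [-7.24078354e-01  3.18788146e-01  1.73412101e+00 -4.44089210e-16
  1.08868350e+00  8.86717973e-01]
[489. 274. 228.] [ 4.28107748e-01  3.74800764e-01  1.62670696e+00 -4.44089210e-16
  1.14008493e+00  1.48783514e+00]
[489. 274. 122.] [ 4.28107748e-01  5.04922437e-01  1.71723193e+00 -4.44089210e-16
  9.19438287e-01  1.48783514e+00]
[518.99200107 -39.19989334   5.        ] [-1.64849240e-01  6.46328379e-01  1.86561619e+00 -4.44089210e-16
  6.29648089e-01  1.44594709e+00]
0 156 [651. 365. 134.] [ 4.48708327e-01  8.06220543e-01  1.13677080e+00 -4.44089210e-16
  1.19860131e+00  1.50843572e+00]
0 200 [651. 365. 178.] [ 4.48708327e-01  7.66264562e-01  1.10119017e+00 -4.44089210e-16
  1.27413792e+00  1.50843572e+00]
0.4 156 [652. 366. 171.] [0.43885189 0.60556587 1.46239487 0.04497627 0.67506075 1.46914167]
0.4 200 [652. 366. 215.] [0.43885189 0.55849087 1.42580287 0.04085516 0.75865097 1.47460345]
0.8 156 [641. 359. 205.] [0.42558176 0.47567732 1.75990985 0.51820135 0.12397532 0.9962695 ]
0.8 200 [641. 359. 249.] [0.42558176 0.41462631 1.72732795 0.29755808 0.21046195 1.21980073]
1.05 156 [628. 352. 223.] [ 0.41607284  0.45059883  1.92026388  2.84871268  0.2889897  -1.33679249]
1.05 200 [628. 352. 267.] [ 0.41607284  0.37649522  1.89356686  2.70211464  0.19460865 -1.18598581]
```

Pouring with the nose toward the base runs into the wrist singularity (j5 ≈ 0). I'll pour nose-outward instead and seat the funnel with its tab to the side.

```bash
cat >> h.py <<'E'
FP=PY+np.pi/2; TP=PY+np.pi
U=np.array([np.cos(PY),np.sin(PY)])
E
python3 - <<'E'
from h import *
for a in(funtcp(J,FP,180),funtcp(J,FP,75)): print(a[0].round(),manip.ik(*a))
for tl in(0,.4,.8,1.05):
    p,q=traytcp([*(J-25*U),158],TP,tl); print(tl,p.round(),manip.ik(p,q))
p,q=funtcp(F,FY,100); manip.grip(1.0); manip.move_pose(p,q)
camera("wrist"); m=camera_model("wrist"); im=camera("wrist"); cv2.imwrite("pics/w1.png",im[:,:,::-1])
L=masks_of("wrist","funnel"); print([(d["uv"],d["conf"]) for d in L])
print(proj(m,place(np.array([[-70,0,79.5],[0,0,64.5]]),*F,FY,14)))
for k in L[:2]:
  print(fit([(m,k["mask"].astype(bool))],FUN,[*F,FY],14))
print(manip.get_state()["clock"])
E
```

```text
[585. 248. 228.] [ 0.32731906  0.50939217  1.41992835  0.          1.21227214 -0.18374988]
[585. 248. 122.] [ 3.27319055e-01  6.22490082e-01  1.50876467e+00 -4.44089210e-16
  1.01033790e+00 -1.83749881e-01]
0 [450. 252. 136.] [ 0.42085592  0.41446129  1.82656393  0.          0.90056743 -1.66100934]
0.4 [449. 252. 173.] [ 0.43573559  0.55816545  1.53935743 -0.02955331  1.44310723 -1.63643836]
0.8 [460. 258. 207.] [ 0.4462322   0.75972302  1.24294453 -0.04980848  1.93745833 -1.63387039]
1.05 [473. 265. 225.] [ 0.45080416  0.89961261  1.06308478 -0.06598856  2.2270571  -1.64110987]
[([340.4, 149.3], 0.81), ([105.8, 322.2], 0.74), ([356.3, 354.8], 0.7)]
[[320.73751117 264.59160943]
 [320.56891994 146.94787564]]
(array([ 4.89762657e+02, -3.12264849e+02, -3.06442983e-02]), np.float64(0.9188973384030418))
(array([ 4.916e+02, -3.136e+02, -4.000e-02]), np.float64(0.0))
3.0083
```

View pics/w1.png

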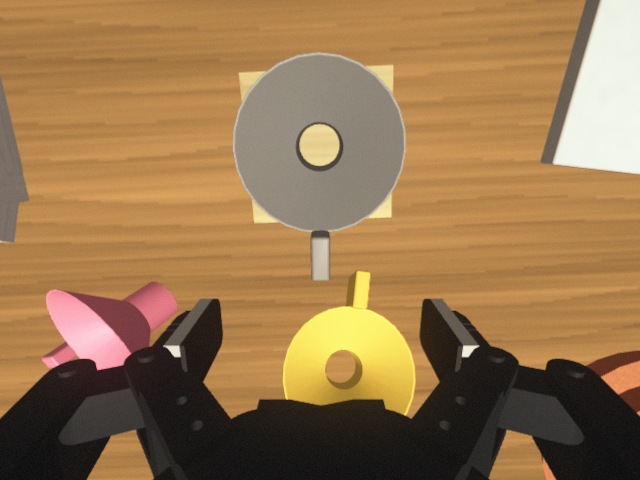

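The wrist view shows the grey funnel centred at (320,142) with its tab at (320,257). That is within about 3 mm of the prediction, and both fingers have clear room to descend.

Run:
```python
from h import *
p,q=funtcp(F,FY,14); print(manip.servo_line(p,q,speed=100,contact_N=15))
manip.grip(0.0); s=manip.get_state(); print(s["finger_gap"],s["grip_force"],s["ee_pos"])
p,q=funtcp(F,FY,180); manip.servo_line(p,q,speed=150)
p,q=funtcp(J,FP,190); manip.move_pose(p,q)
s=manip.get_state(); print(s["finger_gap"],s["grip_force"],s["ee_pos"],s["clock"])
M={c:camera_model(c) for c in("top","scene")}; vis=[]
for c in M:
    im=camera(c)[:,:,::-1].copy()
    L=masks_of(c,"funnel"); e=proj(M[c],[[*J,255]])[0]
    for d in L: print(c,d["uv"],d["conf"])
    print("exp",e)
    cs,_=cv2.findContours(sil(M[c],FUN+[np.r_[ring(18,0),ring(18.5,30)]],*J,FP,190).astype(np.uint8),0,1); cv2.drawContours(im,cs,-1,(0,255,0),1)
    cs,_=cv2.findContours(sil(M[c],JAR,*J,0).astype(np.uint8),0,1); cv2.drawContours(im,cs,-1,(255,0,0),1)
    x,y=e.astype(int); x=max(x,110);y=max(y,110);vis.append(cv2.resize(im[y-110:y+110,x-110:x+110],(400,400)))
cv2.imwrite("pics/hov.png",np.hstack(vis))
```

```text
False
0.1334276707041968 61.68248891830444 [ 421.72670272 -310.82180807   61.57822735]
0.13066097767224596 61.62597298622131 [585.04629722 246.70497783 237.51499432] 8.0333
top [469.3, 180.7] 0.81
top [362.6, 340.8] 0.8
top [458.1, 351.6] 0.77
exp [105.98403842 221.3619551 ]
scene [116.5, 286.4] 0.9
scene [213.4, 251.8] 0.86
scene [224.3, 413.5] 0.72
scene [438.1, 128.1] 0.62
scene [304.4, 278.1] 0.25
exp [440.77861331 117.20828601]
```

View pics/hov.png

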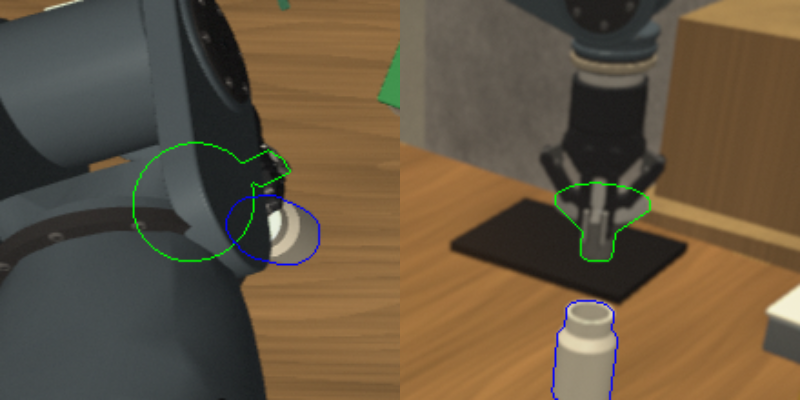

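Run:
```python
from h import *
s=camera("scene")[:,:,::-1]; w=camera("wrist")[:,:,::-1]
a=cv2.resize(s[60:190,370:510],(400,371),interpolation=cv2.INTER_CUBIC); b=cv2.resize(w,(400,300)); b=np.vstack([b,np.zeros((71,400,3),np.uint8)])
cv2.imwrite("pics/hov2.png",np.hstack([a,b]))
```

```text
(no output)
```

View pics/hov2.png

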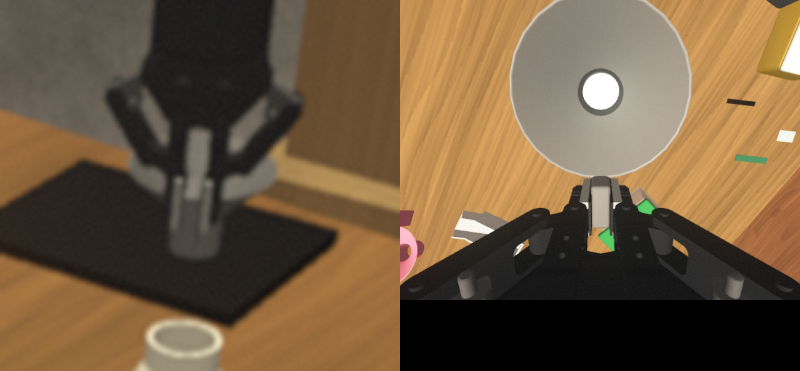

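The funnel hangs level in the grip (wrist view: rim centre about (600,87), and the white jar shows through the bore). In the scene view the spout is lined up over the jar. Now I'll lower it with contact sensing.

Run:
```python
from h import *
m=camera_model("wrist"); camera("wrist")
d=masks_of("wrist","funnel")[0]; print(d["uv"],d["conf"],fit([(m,d["mask"].astype(bool))],FUN,[*J,FP],190), J,FP)
p,q=funtcp(J,FP,122); manip.servo_line(p,q,speed=100)
p,q=funtcp(J,FP,74); c=manip.servo_line(p,q,speed=40,contact_N=5)
s=manip.get_state(); print(c,s["ee_pos"][2]-47.5,s["ft_force"],s["clock"])
w=camera("wrist")[:,:,::-1]; sc=camera("scene")[:,:,::-1]
cv2.imwrite("pics/seat.png",np.hstack([cv2.resize(sc[90:250,350:510],(300,300)),cv2.resize(w,(400,300))]))
```

```text
[311.5, 114.1] 0.76 (array([550.82171103, 308.89890453,   2.07998516]), np.float64(0.923362565086325)) [550.5 308.7] 2.0818652627702816
True 79.23611955069036 [1.06892187 1.07697265 3.74324427] 10.2417
```

View pics/seat.png

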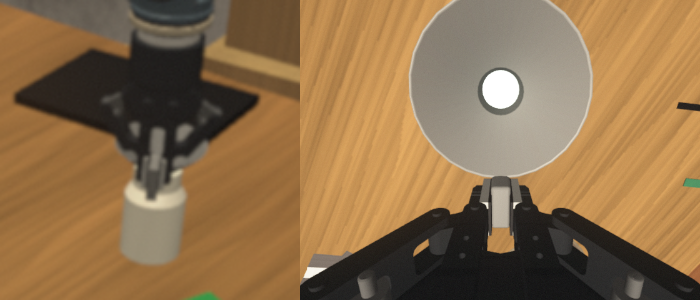

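The funnel made contact at 79 mm as predicted, with the spout in the jar mouth. I'll release it, verify the seat, then go to the tray.

Run:
```python
from h import *
manip.grip(0.6); manip.sleep(0.3)
p,q=funtcp(J,FP,200); manip.servo_line(p,q,speed=150)
manip.grip(1.0)
g=place(np.array([[10,0,5.]]),*T,TY)[0]; manip.move_pose(g+[0,0,110],quat(TY))
M={c:camera_model(c) for c in("top","scene","wrist")}; im={c:camera(c)[:,:,::-1].copy() for c in M}
k=masks_of("wrist","tray")
for d in k[:1]: print("tray",d["conf"],fit([(M["wrist"],d["mask"].astype(bool))],TRAY,[*T,TY]))
for c in("top","scene"):
    e=proj(M[c],[[*J,130]])[0]
    k=mask(c,"funnel",e); print(c,fit([(M[c],k)],FUN,[*J,FP],79))
    cs,_=cv2.findContours(sil(M[c],FUN,*J,FP,79).astype(np.uint8),0,1); cv2.drawContours(im[c],cs,-1,(0,255,0),1)
for P in TRAY:
    pass
cs,_=cv2.findContours(sil(M["wrist"],TRAY,*T,TY).astype(np.uint8),0,1); cv2.drawContours(im["wrist"],cs,-1,(0,255,0),1)
cv2.imwrite("pics/tray.png",np.hstack([cv2.resize(im["scene"][110:250,360:500],(300,300)),cv2.resize(im["wrist"],(400,300))]))
print(manip.get_state()["clock"])
```

```text
tray 0.88 (array([ 5.08355113e+02, -3.73479519e+01, -4.23025735e-02]), np.float64(0.7833622183708839))
top (array([552.70787228, 307.14262384,   2.0740175 ]), np.float64(0.8969505783385909))
scene (array([548.90022801, 312.35538171,   2.09266777]), np.float64(0.9466338259441708))
14.2583
```

View pics/tray.png

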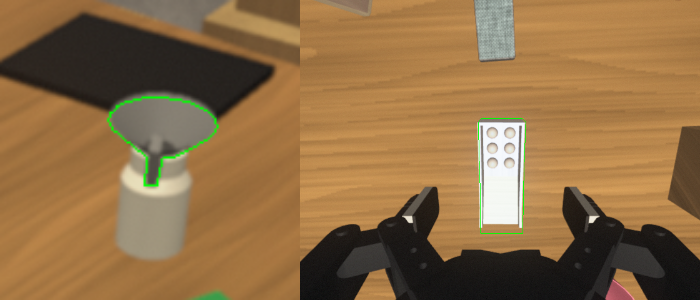

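The funnel is seated and matches the overlay. The tray outline matches in the wrist view, with all six balls visible at the back. I'll grasp the tray and carry it over.

Run:
```python
from h import *
T=np.array([508.8,-38.3])
g=place(np.array([[10,0,5.5]]),*T,TY)[0]; q=quat(TY)
print(manip.servo_line(g,q,speed=80,contact_N=15))
manip.grip(0.0); s=manip.get_state(); print(s["finger_gap"],s["grip_force"],s["ee_pos"])
manip.servo_line(g+[0,0,200],q,speed=120)
p,q=traytcp([*(J-60*U),215],TP,0); print(p); manip.move_pose(p,q)
p,q=traytcp([*(J-22*U),200],TP,.3); manip.servo_line(p,q,speed=80)
p,q=traytcp([*(J-22*U),162],TP,.3); manip.servo_line(p,q,speed=60,contact_N=10)
s=manip.get_state(); print(s["finger_gap"],s["ee_pos"]-p,s["clock"])
M=camera_model("scene"); im=camera("scene")[:,:,::-1].copy()
L=proj(M,[[*(J-22*U),162]])[0].astype(int); cv2.circle(im,tuple(int(v) for v in L),2,(0,0,255),-1)
w=camera("wrist")[:,:,::-1]
cv2.imwrite("pics/pour.png",np.hstack([cv2.resize(im[60:260,330:530],(400,400)),cv2.resize(w,(400,400))]))
```

```text
False
0.5739450000880434 62.64297366142273 [519.01063402 -38.75299473   5.92050227]
[419.66667316 235.33351863 193.        ]
0.5742436620694938 [0.12678129 0.090425   0.14305571] 22.05
```

View pics/pour.png

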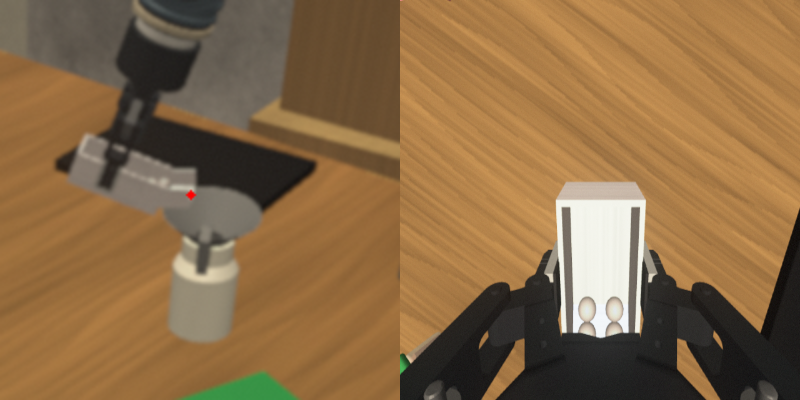

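The lip (marker at (190,195)) is over the funnel's near half, whose centre is about (212,210). Now pouring.

Run:
```python
from h import *
lip=[*(J-20*U),161]
for tl in np.arange(.38,1.06,.08):
    p,q=traytcp(lip,TP,tl); manip.servo_line(p,q,speed=25,contact_N=15)
manip.sleep(1.0)
w=camera("wrist")[:,:,::-1].copy(); wb=masks_of("wrist","ball0_center")
s=camera("scene")[:,:,::-1].copy(); sb=masks_of("scene","ball0_center")
print([(d["uv"],round(d["conf"],2)) for d in wb],[(d["uv"],round(d["conf"],2)) for d in sb])
st=manip.get_state();print(st["clock"],st["ee_pos"]-p,st["ft_force"])
cv2.imwrite("pics/pour2.png",np.hstack([cv2.resize(s[60:260,330:530],(400,400)),cv2.resize(w,(400,400))]))
```

```text
[] []
27.375 [-0.00458409  0.02483644  0.00781869] [-0.80231966  0.35572118 -1.87221412]
```

View pics/pour2.png

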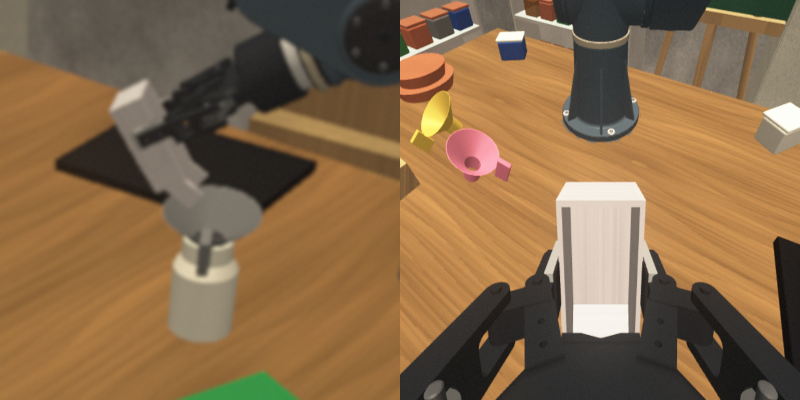

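The tray's visible back end is empty and there are no stray balls on the bench. I'll back off, set the tray down on a clear patch, then look into the funnel.

Run:
```python
from h import *
p,q=traytcp([*(J-25*U),185],TP,1.05); manip.servo_line(p,q,speed=100)
p,q=traytcp([*(J-60*U),215],TP,.3); manip.servo_line(p,q,speed=120)
G=np.array([430,110.]);yaw=np.arctan2(G[1],G[0])+np.pi; q=quat(yaw)
manip.move_pose([*G,90],q)
manip.servo_line([*G,15],q,speed=80); print(manip.servo_line([*G,4.5],q,speed=20,contact_N=4))
s=manip.get_state(); print(s["ee_pos"],s["ft_force"])
manip.grip(1.0); manip.servo_line([*G,150],q,speed=120)
# look down into the funnel: camera sits ahead of tool; hover with TCP beside jar
m=camera_model("wrist"); st=manip.get_state(); 
off=R.from_quat(np.roll(st["ee_rot"],-1)).inv().apply(m["xyz"]-st["ee_pos"]); print("cam off",off)
yq=PY; r=R.from_quat(np.roll(quat(yq),-1)); c=r.apply([off[0],off[1],0])
P=[J[0]-c[0],J[1]-c[1],260]
print(P,manip.ik(P,quat(yq)))
manip.move_pose(P,quat(yq))
w=camera("wrist")[:,:,::-1].copy(); s=camera("scene")[:,:,::-1].copy(); t=camera("top")[:,:,::-1].copy()
cv2.imwrite("pics/end.png",np.hstack([cv2.resize(s[100:340,250:510],(400,400)),cv2.resize(w,(400,400))]))
M=camera_model("scene"); o=place(np.array([[-10.,0,0]]),*G,yaw)[0]
k=mask("scene","tray",proj(M,[[o[0],o[1],15]])[0]); print("tray",o,yaw,fit([(M,k)],TRAY,[o[0],o[1],yaw]))
k=mask("scene","funnel",proj(M,[[*J,130]])[0]); print(fit([(M,k)],FUN,[*J,FP],79), manip.get_state()["clock"])
```

```text
True
[429.97225599 109.99589741   5.88547181] [-1.53786874  0.15968884  7.72137628]
cam off [  70.321745      0.44919425 -142.2850077 ]
[np.float64(488.94410900406973), np.float64(274.69673722217567), 260] [ 4.28861023e-01  3.42636192e-01  1.58931800e+00 -4.44089210e-16
  1.20963846e+00  1.48858841e+00]
tray [439.68802704 112.4783325    0.        ] 3.392035743201145 (array([440.25031358, 114.36636272,   3.30844687]), np.float64(0.9041800643086817))
(array([549.93464177, 314.33158933,   2.07796232]), np.float64(0.9202302631578947)) 35.725
```

View pics/end.png

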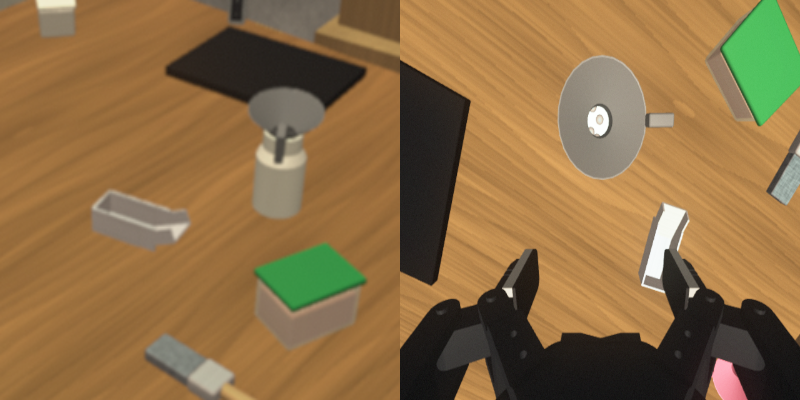

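The tray is flat and empty, and the funnel is seated in the upright jar. Balls show through the bore at (600,120), with none stuck in the cone and none on the bench. Handing in.

```bash
python3 -c "
from rig import manip
print(manip.sign_off())"
```

```text
the job is handed in; nothing more can be done
None
```

I handed the job in at about 36 s on the robot's clock. The funnel is seated in the standing jar, and the balls were poured through it; I couldn't count all six inside, but none are left in the tray, the funnel or on the bench. The empty tray is flat on the bench, and the tub, brush and saucer were not touched.

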